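Change over the push-pull link caps on the signal box

TASK

Change the signal box over from its square link to its large round one. First pull the square cap straight up to its stop, then push the large round cap all the way down; leave the small round cap as it is.

Things in the scene. Friction and masses are not known exactly. Their poses are not given: they have to be found in the camera images.
- square_cap (a joint): Lift of the square cap in m: 0 fully down on its beige housing, grows upwards, 0.035 fully up at its stop. It starts down, or within a few mm of it. A detent friction of about 4 N holds the cap wherever it is left; it only slides straight up and down and cannot come off or turn.
- square_top (a point): Centre of the square cap's top: black plastic, 36 x 36 mm, 40 mm tall, straight sides. z up; x, y square to its sides, y along the row. It rides on a fixed beige housing 80 mm (x) x 90 mm (y) x 35 mm high on a 10 mm plate; housing top 45 mm above the bench, this point 85 mm (cap down) to 120 mm (up). Three such housings stand in a row, 105 mm apart, in any order.
- round_cap (a joint): Lift of the large round cap in m: 0 fully down on its housing, grows upwards, 0.035 fully up at its stop. It starts up, at 0.024 or more. Held wherever it is left by about 4 N of detent friction; slides straight up and down only.
- round_top (a point): Centre of the flat top of the large round cap: black plastic cylinder, 50 mm across, 40 mm tall, over the same kind of housing (housing top 45 mm above the bench; this point 85 mm above the bench when the cap is down, 120 mm when up). z up, y along the row of units.
- small_top (a point): Centre of the top face of the small round cap: black plastic cylinder, 26 mm across, 40 mm tall, on the third housing of the row. To be left alone, up or down as it is found.

How it is judged (in metres and radians):
On the way, in this order (a step that is already met when the one before it is completed fails the run):
1. the square cap is pulled up (lift over 25 mm) (value of joint square_cap above 0.025 m), for 0.2 s.
2. then the large round cap is pushed down (lift under 10 mm) (value of joint round_cap below 0.01 m), for 0.2 s.
At the end, for the whole second after the job is handed in: The square cap is up (lift over 25 of 35 mm), the large round cap is down (lift under 10 mm), and the small round cap is within 10 mm of where it was (value of joint square_cap above 0.025 m and value of joint round_cap below 0.01 m and distance of small_top from where it was at the start of the episode below 0.01 m); the robot touches nothing.
It fails at once if the small round cap is moved by more than 10 mm (distance of small_top from where it was at the start of the episode above 0.01 m).
It also fails if it takes over 38 s, if anything falls off the work surface, if the arm or the gripper's body presses on something with over 40 N, if the wrist force passes 120 N, or if a joint passes its speed limit or range.

ROBOT

A 6-joint arm with a two-finger parallel gripper is mounted at the origin on the work surface. World frame = base frame: x ahead of the robot, y to its left, z up, the work surface at z = 0. Lengths are in m, angles in degrees, forces in N, time in s.
With the tool pointing down it reaches from about 0.35 to 0.875 m from the base axis. Payload 4.2 kg.
Tool frame: the origin (TCP) lies at the very end of the fingers, on their centre line; the grasp point (between the pads) lies 19 mm behind it; z points along the fingers, y is the direction in which the jaws open and shut (so a half turn about z gives the same grasp; the last joint's range is limited). The gripper opens to 87 mm and grips with 3 to 60 N. Pads are 19 mm wide; open, the fingers measure 117 mm over their backs; the gripper's body (75 mm by 190 mm) begins 51 mm behind the grasp point.
Start: joints at [-52.334, 22.042, 0.453, 0, -68.411, -14.817], TCP at [0.243, -0.576, 0.223] pointing down, gripper open.
Joint ranges: [-179.83, 179.83], [-69.29, 118.12], [-61.27, 80.66], [-181.25, 117.63], [-171.15, -9.14], [-177.46, 177.46]. Speed limits (degrees/s): [159.86, 159.86, 180, 180, 180, 180].

INTERFACE

Orientations are given as a 3x3 rotation matrix whose columns are the frame's x, y, z axes.
In Python, from station import r, imaging gives the robot as it stands. The module is installed in compiled form; this text tells all that it offers.
- The arm moves only by the tool move_arm, never from a script. Its argument "motion" is one flat list of numbers, 7 for each row, row after row: the shift along the tool's x, y, z in units of 40 mm (1.0 is 40 mm), then the turn, a rotation vector about the tool's x, y, z in units of 5 degrees (1.0 is 5 degrees), then the gripper's target within -1 to 1 (shut at 1, half-way at 0, fully open at -1). In form: [dx, dy, dz, wx, wy, wz, gripper, dx, dy, dz, wx, wy, wz, gripper, ...]. A call has 1 to 20 rows; each row is the pose to reach, as a shift and turn from the pose measured when the call began, along the tool's axes at that moment; what a row does not reach only later rows make up. A row lasts 1/12 s, in which the tool goes at most 41.7 mm and 7.16 degrees, less where a joint would pass 70% of its speed; a pose out of reach is approached as far as the arm can. A call with a gripper value outside its range is refused whole. The fingers move at their own pace and stop on an object; the grip force is fixed at half the most. Time passes only in rows, so rows that repeat a pose let the fingers close. It gives the time, the measured TCP pose, the force and the opening at its end, in the units of the state.
- r.sense(): the state, without advancing time (a new reading comes with each control period).
- imaging.capture(name): name is "scene" or "side" or "wrist"; returns the picture (384x512x3 uint8, blue, green, red); there is no depth.
- imaging.camera_params(name): a dict with "intrinsics" (3x3 intrinsics, pixels), "world_from_camera" (4x4, takes a point from camera to world coordinates). Camera axes: x right, y down, z forward; pixel columns grow to the right and rows downward; lengths in m; the calibration is good to about 2 mm. The wrist camera is an equidistant fisheye: a pixel r from the principal point sees the ray r / f radians off the axis. A picture is of the moment at which its call begins: read the wrist's pose just before it. camera_params takes no time and is no camera call; for the wrist camera it gives the pose at the moment of the call.
- r.finish_job(): hands the job in, once; it reports no verdict.
The state is a dict: "time_s": time; "joints": joint angles; "joint_velocities": joint speeds; "effort": joint torques, N m; "tcp_pos": TCP position; "ee_rot": TCP orientation; "wrist_force": force on the tool from outside, world axes, zero at the start; "moment": the same for the moment, N m; "gripper_width": opening from 0.0 (shut) to 1.0 (fully open).
Only numpy, scipy, OpenCV 4.12 (cv2) and the standard library are available. Lean on these libraries where they do the work, as an engineer would, in place of code of your own. Each camera call takes 0.05 s, during which the arm holds its last target.

## Working session

There is one attempt and no reset: what is moved stays moved. The work goes in short steps, Python scripts to look and compute and a tool call to move; the robot and the scene stay as the last step left them, time stands still between calls to the robot, and variables do not carry over. Pictures are saved under pics/ and viewed, and the job is handed in when it is done.

Besides the shell and the picture viewer there is one more tool, called after "Request:" by a JSON object that holds its "api" and its "payload". move_arm: Moves the arm, as the interface text tells. Its arguments: {"type":"object","properties":{"motion":{"type":"array","items":{"type":"number"}}},"required":["motion"]}

```bash
mkdir -p pics; python3 - <<'E'
from station import r, imaging
import cv2,numpy as np
for n in ["scene","side","wrist"]:
    p=imaging.camera_params(n)
    im=imaging.capture(n); cv2.imwrite(f"pics/{n}0.png",im)
    print(n,np.round(p["intrinsics"],1).tolist(),np.round(p["world_from_camera"],3).tolist())
s=r.sense(); print(s["time_s"],s["tcp_pos"],np.round(s["ee_rot"],3).tolist(),s["gripper_width"],s["wrist_force"])
E
```

```text
scene [[428.7, 0.0, 261.0], [0.0, 428.7, 192.0], [0.0, 0.0, 1.0]] [[-0.368, 0.764, -0.53, 0.908], [0.93, 0.312, -0.195, 0.174], [0.017, -0.564, -0.826, 0.642], [0.0, 0.0, 0.0, 1.0]]
side [[359.7, 0.0, 252.0], [0.0, 359.7, 192.3], [0.0, 0.0, 1.0]] [[-0.966, -0.184, 0.181, 0.447], [-0.258, 0.659, -0.707, 0.488], [0.011, -0.729, -0.684, 0.533], [0.0, 0.0, 0.0, 1.0]]
wrist [[297.3, 0.0, 256.5], [0.0, 297.3, 184.1], [0.0, 0.0, 1.0]] [[-0.388, 0.891, 0.234, 0.179], [0.922, 0.375, 0.1, -0.603], [0.001, 0.254, -0.967, 0.384], [0.0, 0.0, 0.0, 1.0]]
0.15 [ 0.2425551  -0.57552914  0.22170079] [[-0.922, -0.388, -0.001], [-0.388, 0.922, 0.002], [0.0, 0.002, -1.0]] 1.0005793218270986 [-0.17866525 -0.15472558 -0.14697584]
```

View pics/scene0.png

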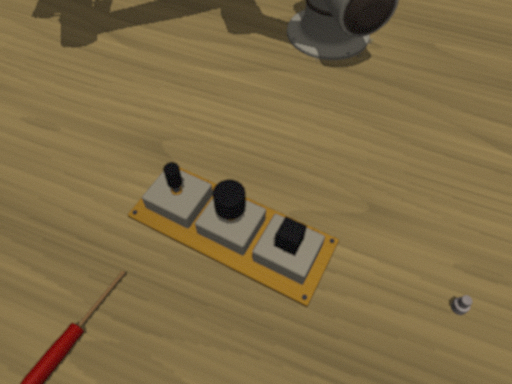

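View pics/side0.png

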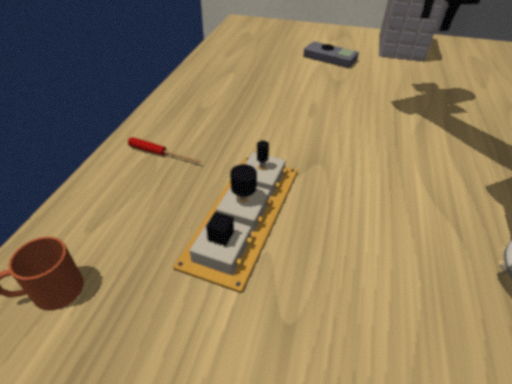

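View pics/wrist0.png

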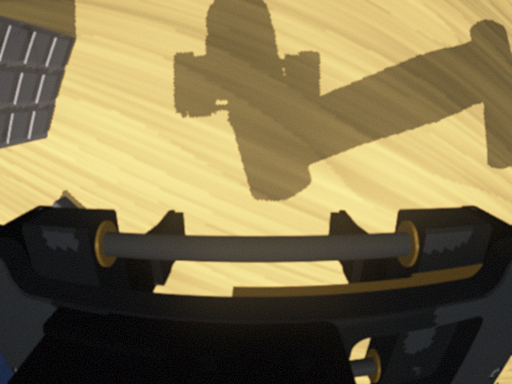

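The scene view shows the small cap at (172,175), the large round cap at (229,200) and the square cap at (290,236). In the side view they are at (262,152), (243,182) and (220,230). The wrist camera doesn't see them.

```bash
python3 - <<'E'
import cv2,numpy as np
a=cv2.imread("pics/scene0.png")[150:310,120:350]; b=cv2.imread("pics/side0.png")[130:295,170:310]
cv2.imwrite("pics/sc_crop.png",cv2.resize(np.clip(a*1.0,0,255).astype(np.uint8),None,fx=3.4,fy=3.4,interpolation=cv2.INTER_CUBIC))
cv2.imwrite("pics/si_crop.png",cv2.resize(b,None,fx=3.6,fy=3.6,interpolation=cv2.INTER_CUBIC))
for n,w in (("scene",(150,310,120,350)),("side",(130,295,170,310))):
    im=cv2.imread(f"pics/{n}0.png"); g=im.max(2)
    m=np.zeros_like(g); y0,y1,x0,x1=w; m[y0:y1,x0:x1]=(g[y0:y1,x0:x1]<60)*255
    k,l,st,c=cv2.connectedComponentsWithStats(m)
    for i in range(1,k):
        if st[i,4]>8:
            print(n,st[i].tolist(),np.round(c[i],1), g[l==i].min(), np.median(g[l==i]))
E
```

```text
scene [164, 163, 18, 29, 360] [172.9 175.9] 7 23.0
scene [208, 180, 37, 40, 1066] [228.9 199.4] 6 24.0
scene [275, 218, 31, 37, 754] [289.6 235.6] 6 26.0
side [258, 141, 10, 24, 194] [262.4 151.6] 0 19.0
side [231, 165, 26, 34, 689] [243.4 180.5] 0 19.0
side [207, 212, 27, 34, 669] [220.3 228.3] 0 19.0
```

View pics/sc_crop.png

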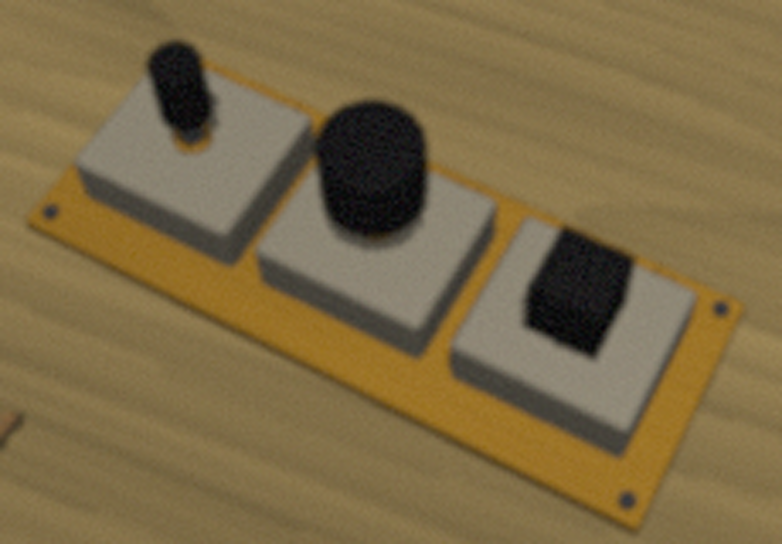

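View pics/si_crop.png

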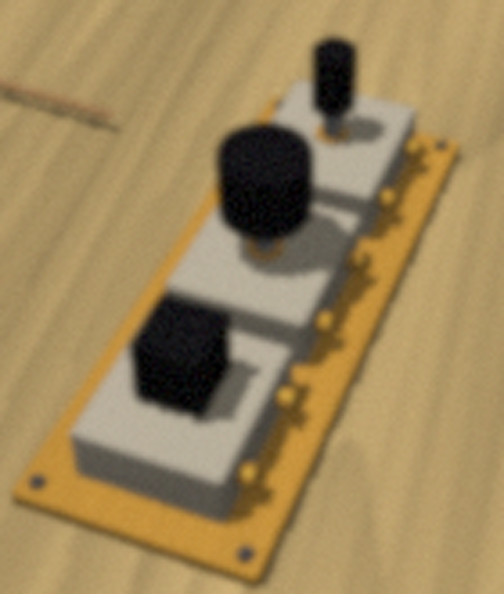

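Crops confirm it: the row is small (up), large round (up), square (down). The square cap is the end unit nearest the side camera. Next I triangulate.

```bash
cat > h.py <<'E'
import numpy as np,cv2
from station import r,imaging
P={n:imaging.camera_params(n) for n in ("scene","side")}
def ray(n,px):
    K=P[n]["intrinsics"];T=np.array(P[n]["world_from_camera"])
    d=np.linalg.inv(K)@[px[0],px[1],1]; d=T[:3,:3]@d; return T[:3,3],d/np.linalg.norm(d)
def plane(n,px,z):
    o,d=ray(n,px); return o+d*(z-o[2])/d[2]
def tri(a,b):
    (o1,d1),(o2,d2)=ray("scene",a),ray("side",b)
    s=np.linalg.lstsq(np.c_[d1,-d2],o2-o1,rcond=None)[0]
    p,q=o1+s[0]*d1,o2+s[1]*d2; return (p+q)/2,np.linalg.norm(p-q)
E
python3 - <<'E'
from h import *
np.set_printoptions(precision=4,suppress=True)
for nm,a,b in (("small",(172.9,175.9),(262.4,151.6)),("round",(228.9,199.4),(243.4,180.5)),("square",(289.6,235.6),(220.3,228.3))):
    print(nm,*tri(a,b))
# crop coords -> px
S=lambda x,y:((x+.5)/3.4-.5+120,(y+.5)/3.4-.5+150)
D=lambda x,y:((x+.5)/3.6-.5+170,(y+.5)/3.6-.5+130)
# screws: far-left (small end, outer), square end outer, square end inner
sc=[S(51,212),S(627,500),S(721,309)]
print("screws scene z=.01",[plane("scene",p,.01) for p in sc])
sd=[D(38,482),D(246,554),D(441,146)]
print("screws side",[plane("side",p,.01) for p in sd])
# order match: side small-end right screw, square-end
print("tri sq outer", tri(sc[1],sd[0]), tri(sc[2],sd[1]))
# housing tops of square: scene corners and side
h=[S(452,345),S(627,430),S(695,293),S(527,218)]
q=np.array([plane("scene",p,.045) for p in h]);print("sq housing",q,q.mean(0))
g=[D(73,437),D(225,487),D(293,347)]
q=np.array([plane("side",p,.045) for p in g]);print("sq housing side",q,(q[0]+q[2])/2)
h=[S(259,248),S(415,330),S(495,208)]
q=np.array([plane("scene",p,.045) for p in h]);print("round housing",q,(q[0]+q[2])/2)
E
```

```text
small [ 0.5762 -0.0993  0.086 ] 0.0005127210125755236
round [0.5872 0.0042 0.0917] 0.0013144812741929636
square [0.5987 0.1085 0.0685] 0.0007503711209087378
screws scene z=.01 [array([ 0.6238, -0.1609,  0.01  ]), array([0.6585, 0.1574, 0.01  ]), array([0.5492, 0.1696, 0.01  ])]
screws side [array([0.6595, 0.1573, 0.01  ]), array([0.5505, 0.1692, 0.01  ]), array([ 0.5162, -0.1487,  0.01  ])]
tri sq outer (array([0.659 , 0.1576, 0.0109]), np.float64(0.000505591249968991)) (array([0.5501, 0.1697, 0.0113]), np.float64(0.0004635599029235607))
sq housing [[0.6327 0.0617 0.045 ]
 [0.6421 0.1483 0.045 ]
 [0.5655 0.1562 0.045 ]
 [0.5568 0.0695 0.045 ]] [0.5993 0.1089 0.045 ]
sq housing side [[0.6397 0.1515 0.045 ]
 [0.5627 0.1595 0.045 ]
 [0.5549 0.0698 0.045 ]] [0.5973 0.1106 0.045 ]
round housing [[ 0.62   -0.0417  0.045 ]
 [ 0.632   0.0432  0.045 ]
 [ 0.5573  0.0533  0.045 ]] [0.5887 0.0058 0.045 ]
```

Measurements agree with the text: 104–105 mm spacing, row yaw −6.2°, square cap nearly down, and the round cap's top at about 0.112. I'll grasp across the row, with the jaws along the unit's x, so the wide gripper body stays clear of the round cap.

```bash
cat >> h.py <<'E'
from scipy.spatial.transform import Rotation as R
def rt(yaw): # tool y at world angle yaw, z down
    a=np.radians(yaw); y=np.array([np.cos(a),np.sin(a),0]); z=np.array([0,0,-1.]); return np.c_[np.cross(y,z),y,z]
def cmd(p,yaw):
    s=r.sense(); T=np.array(s["ee_rot"]); d=T.T@(np.array(p)-s["tcp_pos"])/.04
    w=R.from_matrix(T.T@rt(yaw)).as_rotvec(degrees=True)/5
    print("cmd",np.round(d,2),np.round(w,2))
def st():
    s=r.sense(); print(round(s["time_s"],2),np.round(s["tcp_pos"],4),np.round(s["wrist_force"],1),round(s["gripper_width"]*87,1),np.round(s["joints"],0))
E
python3 -c "
from h import *
cmd([.598,.109,.2],173.8)"
```

```text
cmd [-14.83  12.32   0.56] [ 2.000e-02  1.000e-02 -1.219e+01]
```

Request:
{"api": "move_arm", "payload": {"motion": [-14.83,12.32,0.56,0.02,0.01,-12.19,-1,-14.83,12.32,0.56,0.02,0.01,-12.19,-1,-14.83,12.32,0.56,0.02,0.01,-12.19,-1,-14.83,12.32,0.56,0.02,0.01,-12.19,-1,-14.83,12.32,0.56,0.02,0.01,-12.19,-1,-14.83,12.32,0.56,0.02,0.01,-12.19,-1,-14.83,12.32,0.56,0.02,0.01,-12.19,-1,-14.83,12.32,0.56,0.02,0.01,-12.19,-1,-14.83,12.32,0.56,0.02,0.01,-12.19,-1,-14.83,12.32,0.56,0.02,0.01,-12.19,-1,-14.83,12.32,0.56,0.02,0.01,-12.19,-1,-14.83,12.32,0.56,0.02,0.01,-12.19,-1,-14.83,12.32,0.56,0.02,0.01,-12.19,-1,-14.83,12.32,0.56,0.02,0.01,-12.19,-1,-14.83,12.32,0.56,0.02,0.01,-12.19,-1,-14.83,12.32,0.56,0.02,0.01,-12.19,-1,-14.83,12.32,0.56,0.02,0.01,-12.19,-1,-14.83,12.32,0.56,0.02,0.01,-12.19,-1,-14.83,12.32,0.56,0.02,0.01,-12.19,-1,-14.83,12.32,0.56,0.02,0.01,-12.19,-1]}}

```text
time_s: 1.82
tcp_pos: [0.5995, 0.113, 0.1986]
ee_rot: [[-0.104, -0.995, -0.0], [-0.995, 0.104, -0.0], [0.0, 0.0, -1.0]]
wrist_force: [-0.2, -1.6, -0.6]
gripper_width: 1.0
```

```bash
python3 -c "
from h import *
cv2.imwrite('pics/w1.png',imaging.capture('wrist'));st()
cmd([.598,.109,.056],173.8)"
```

```text
1.87 [0.5982 0.1109 0.1988] [-0.2 -0.2  0.1] 86.7 [ 26.  21.  -4.  -0. -65. -32.]
cmd [ 0.05 -0.01  3.57] [ 0.02 -0.01  0.03]
```

View pics/w1.png

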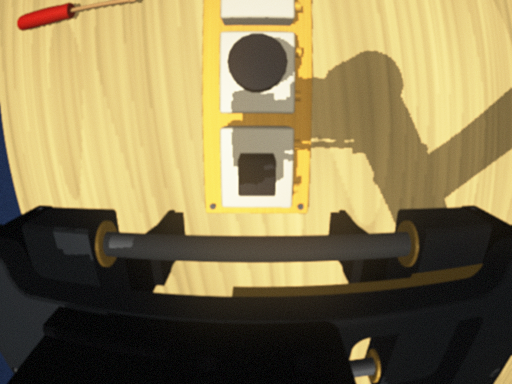

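The wrist view shows the square cap at (257,175), centred between the fingers at 173 and 340 px and aligned with them. I'll descend in two stages.

Request:
{"api": "move_arm", "payload": {"motion": [0.05,0,1,0,0,0,-1,0.05,0,1.8,0,0,0,-1,0.05,0,2.4,0,0,0,-1,0.05,0,3,0,0,0,-1,0.05,0,3.3,0,0,0,-1,0.05,0,3.55,0,0,0,-1,0.05,0,3.55,0,0,0,-1,0.05,0,3.55,0,0,0,-1]}}

```text
time_s: 2.53
tcp_pos: [0.5977, 0.1082, 0.0571]
ee_rot: [[-0.106, -0.994, -0.002], [-0.994, 0.106, -0.001], [0.001, 0.001, -1.0]]
wrist_force: [0.4, -0.5, -0.2]
gripper_width: 0.999
```

```bash
python3 -c "
from h import *
st()
a=imaging.capture('side')[110:300,140:330];st()
cv2.imwrite('pics/s2.png',cv2.resize(a,None,fx=3,fy=3))"
```

```text
2.53 [0.5977 0.1082 0.0571] [ 0.4 -0.5 -0.2] 86.9 [ 26.  30. -14.   0. -47. -32.]
2.58 [0.5983 0.1086 0.0578] [0.7 0.6 0.9] 87.1 [ 26.  30. -14.   0. -47. -32.]
```

View pics/s2.png

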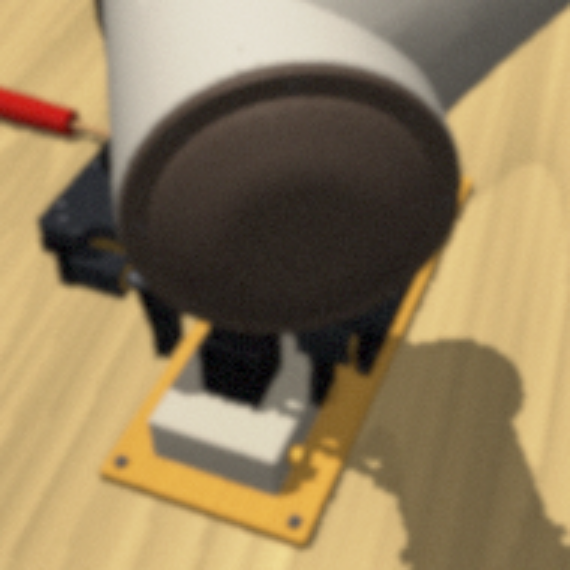

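The cap (about 240,365) stands between the fingers, which straddle it above the housing. Now I close.

Request:
{"api": "move_arm", "payload": {"motion": [0,0,0,0,0,0,1,0,0,0,0,0,0,1,0,0,0,0,0,0,1,0,0,0,0,0,0,1,0,0,0,0,0,0,1,0,0,0,0,0,0,1,0,0,0,0,0,0,1,0,0,0,0,0,0,1,0,0,0,0,0,0,1,0,0,0,0,0,0,1]}}

```text
time_s: 3.42
tcp_pos: [0.5991, 0.1086, 0.0579]
ee_rot: [[-0.106, -0.994, 0.001], [-0.994, 0.106, -0.0], [0.0, -0.001, -1.0]]
wrist_force: [2.1, -1.0, -1.0]
gripper_width: 0.412
```

The opening is 35.8 mm, so it holds the 36 mm cap. I'll lift gradually.

Request:
{"api": "move_arm", "payload": {"motion": [0,0,-0.1,0,0,0,1,0,0,-0.2,0,0,0,1,0,0,-0.3,0,0,0,1,0,0,-0.4,0,0,0,1,0,0,-0.5,0,0,0,1,0,0,-0.6,0,0,0,1,0,0,-0.7,0,0,0,1,0,0,-0.75,0,0,0,1,0,0,-0.75,0,0,0,1,0,0,-0.75,0,0,0,1]}}

```text
time_s: 4.25
tcp_pos: [0.5991, 0.1085, 0.0889]
ee_rot: [[-0.105, -0.994, 0.002], [-0.994, 0.105, -0.0], [0.0, -0.002, -1.0]]
wrist_force: [0.9, -0.1, 2.2]
gripper_width: 0.409
```

Request:
{"api": "move_arm", "payload": {"motion": [0,0,-0.04,0,0,0,1,0,0,-0.08,0,0,0,1,0,0,-0.1,0,0,0,1,0,0,-0.1,0,0,0,1]}}

```text
time_s: 4.58
tcp_pos: [0.599, 0.1085, 0.0896]
ee_rot: [[-0.106, -0.994, 0.001], [-0.994, 0.106, 0.0], [-0.0, -0.001, -1.0]]
wrist_force: [8.0, 0.2, -15.7]
gripper_width: 0.409
```

The lift stopped with 16 N of pull, about 32 mm above the starting height, so the cap is at its stop. I'll open and retreat up.

Request:
{"api": "move_arm", "payload": {"motion": [0,0,0,0,0,0,-1,0,0,0,0,0,0,-1,0,0,0,0,0,0,-1,0,0,0,0,0,0,-1,0,0,0,0,0,0,-1,0,0,0,0,0,0,-1,0,0,0,0,0,0,-1,0,0,0,0,0,0,-1,0,0,-0.5,0,0,0,-1,0,0,-1,0,0,0,-1,0,0,-2,0,0,0,-1,0,0,-3,0,0,0,-1,0,0,-3,0,0,0,-1,0,0,-3,0,0,0,-1]}}

```text
time_s: 5.75
tcp_pos: [0.6003, 0.1091, 0.2131]
ee_rot: [[-0.106, -0.994, 0.007], [-0.994, 0.106, 0.003], [-0.004, -0.007, -1.0]]
wrist_force: [-0.7, -0.1, -1.1]
gripper_width: 1.001
```

```bash
python3 -c "
from h import *
st()
for n in ('scene','side','wrist'): cv2.imwrite(f'pics/{n}3.png',imaging.capture(n))
st()
cmd([.587,.0045,.21],173.8)"
```

```text
5.75 [0.6003 0.1091 0.2131] [-0.7 -0.1 -1.1] 87.1 [ 25.  21.  -3.   0. -66. -32.]
5.9 [0.598  0.1083 0.2083] [ 0.2 -0.2  0.2] 86.9 [ 25.  21.  -3.  -0. -66. -32.]
cmd [ 2.61 -0.   -0.04] [ 0.02 -0.01  0.01]
```

View pics/wrist3.png

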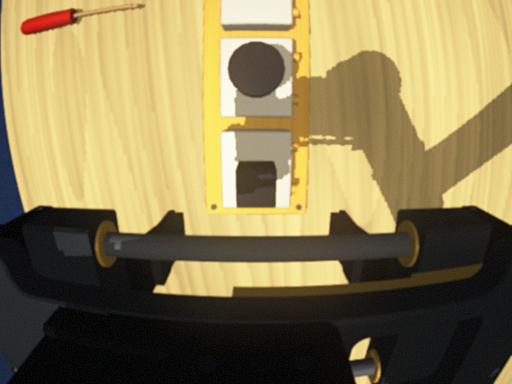

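View pics/scene3.png

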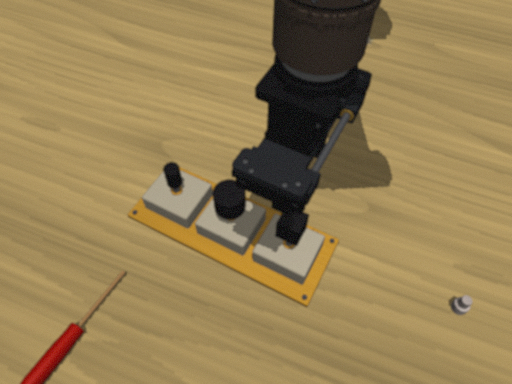

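In the scene view the square cap now stands higher, about (291,226), and the other two caps haven't moved. Next I close the fingers and move over the round cap.

Request:
{"api": "move_arm", "payload": {"motion": [1,0,0,0,0,0,1,1.8,0,0,0,0,0,1,2.4,0,0,0,0,0,1,2.61,0,0,0,0,0,1,2.61,0,0,0,0,0,1,2.61,0,0.3,0,0,0,1,2.61,0,0.7,0,0,0,1,2.61,0,1.2,0,0,0,1,2.61,0,1.6,0,0,0,1,2.61,0,1.8,0,0,0,1,2.61,0,1.8,0,0,0,1,2.61,0,1.8,0,0,0,1,2.61,0,1.8,0,0,0,1]}}

```text
time_s: 6.98
tcp_pos: [0.5876, 0.005, 0.1373]
ee_rot: [[-0.106, -0.994, 0.0], [-0.994, 0.106, -0.0], [0.0, -0.0, -1.0]]
wrist_force: [0.3, 0.0, 0.3]
gripper_width: 0.094
```

```bash
python3 -c "
from h import *
st()
a=imaging.capture('side')[80:300,120:360]
b=imaging.capture('scene')[100:300,120:370]
cv2.imwrite('pics/s4.png',cv2.resize(np.hstack([a[:200],b]),None,fx=1.6,fy=1.6))
st()
cmd([.587,.0045,.085],173.8)"
```

```text
6.98 [0.5876 0.005  0.1373] [0.3 0.  0.3] 8.2 [ 16.  23. -12.   0. -56. -22.]
7.08 [0.5875 0.0048 0.1375] [-0.2  0.   0.2] 3.0 [ 16.  23. -12.   0. -56. -22.]
cmd [0.01 0.01 1.31] [-0.01  0.    0.02]
```

View pics/s4.png

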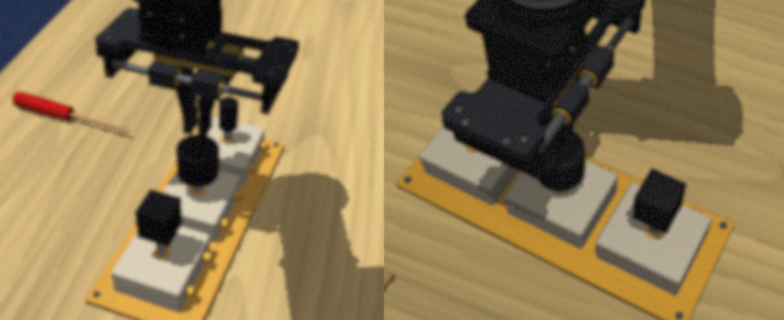

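The square cap is clearly up, with its stem showing at (655,228), and the fingers are above the round cap. Push down.

Request:
{"api": "move_arm", "payload": {"motion": [0,0,0.2,0,0,0,1,0,0,0.4,0,0,0,1,0,0,0.5,0,0,0,1,0,0,0.6,0,0,0,1,0,0,0.7,0,0,0,1,0,0,0.8,0,0,0,1,0,0,0.9,0,0,0,1,0,0,1,0,0,0,1,0,0,1.1,0,0,0,1,0,0,1.2,0,0,0,1,0,0,1.26,0,0,0,1,0,0,1.26,0,0,0,1,0,0,1.26,0,0,0,1]}}

```text
time_s: 8.17
tcp_pos: [0.5883, 0.005, 0.0867]
ee_rot: [[-0.106, -0.994, 0.002], [-0.994, 0.106, 0.0], [-0.001, -0.002, -1.0]]
wrist_force: [0.2, 0.4, 0.5]
gripper_width: 0.003
```

Request:
{"api": "move_arm", "payload": {"motion": [0,0,0.05,0,0,0,1,0,0,0.1,0,0,0,1,0,0,0.12,0,0,0,1,0,0,0.12,0,0,0,1]}}

```text
time_s: 8.5
tcp_pos: [0.5892, 0.0051, 0.0853]
ee_rot: [[-0.105, -0.994, 0.005], [-0.994, 0.105, -0.0], [-0.0, -0.005, -1.0]]
wrist_force: [-5.4, 0.5, 16.5]
gripper_width: 0.007
```

```bash
python3 -c "
from h import *
st()
a=imaging.capture('side')[80:300,120:360]
b=imaging.capture('scene')[100:300,120:370]
cv2.imwrite('pics/s5.png',cv2.resize(np.hstack([a[:200],b]),None,fx=1.6,fy=1.6))"
```

```text
8.5 [0.5892 0.0051 0.0853] [-5.4  0.5 16.5] 0.6 [ 16.  26. -15.   0. -49. -22.]
```

View pics/s5.png

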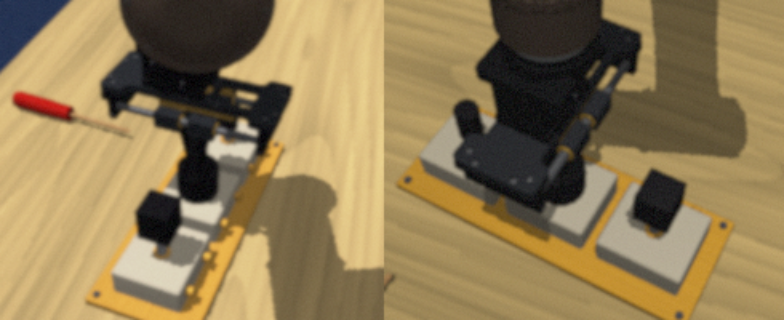

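The reaction is 16.5 N at tip z = 0.085, so the round cap is on its bottom stop. I'll retreat up, then move back towards the base for a clear view.

Request:
{"api": "move_arm", "payload": {"motion": [0,0,-0.3,0,0,0,1,0,0,-1,0,0,0,1,0,0,-2,0,0,0,1,0,0,-3,0,0,0,1,0,0,-4,0,0,0,1,0,1,-4.5,0,0,0,1,0,2,-4.5,0,0,0,1,0,3,-4.5,0,0,0,1,0,4,-4.5,0,0,0,1,0,4.5,-4.5,0,0,0,1,0,4.5,-4.5,0,0,0,1,0,4.5,-4.5,0,0,0,1,0,4.5,-4.5,0,0,0,1]}}

```text
time_s: 9.68
tcp_pos: [0.4104, 0.0244, 0.2648]
ee_rot: [[-0.105, -0.994, 0.007], [-0.995, 0.105, 0.001], [-0.001, -0.007, -1.0]]
wrist_force: [1.1, -0.1, 0.5]
gripper_width: 0.004
```

```bash
python3 - <<'E'
from h import *
ims={n:imaging.capture(n) for n in ("scene","side")}; st()
cv2.imwrite('pics/s6.png',cv2.resize(np.hstack([ims["side"][100:300,150:340],ims["scene"][130:330,120:370]]),None,fx=1.8,fy=1.8))
for n,w in (("scene",(150,310,120,350)),("side",(130,295,170,310))):
    g=ims[n].max(2); m=np.zeros_like(g); y0,y1,x0,x1=w; m[y0:y1,x0:x1]=(g[y0:y1,x0:x1]<60)*255
    k,l,s,c=cv2.connectedComponentsWithStats(m)
    print(n,[(np.round(c[i],1).tolist(),int(s[i,4])) for i in range(1,k) if s[i,4]>60])
E
```

```text
9.78 [0.4105 0.0242 0.2643] [0.1 0.  0.1] 0.3 [ 26.  -2. -23.   0. -68. -32.]
scene [([172.8, 175.9], 357), ([229.8, 208.7], 931), ([291.0, 225.6], 847)]
side [([262.4, 151.5], 186), ([243.5, 191.1], 634), ([219.2, 216.1], 701)]
```

View pics/s6.png

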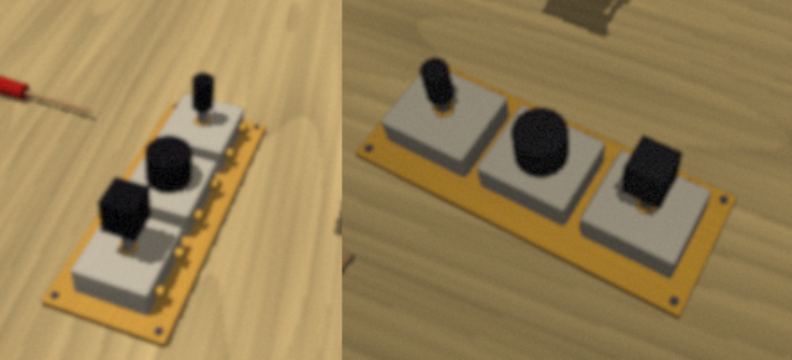

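The picture shows the square cap up with its stem visible (650,205), the round cap seated on its housing (540,140), and the small cap in the same place in both views.

```bash
python3 - <<'E'
from h import *
for a,b in (((172.8,175.9),(262.4,151.5)),((229.8,208.7),(243.5,191.1)),((291.0,225.6),(219.2,216.1))): print(tri(a,b))
r.finish_job()
E
```

```text
(array([ 0.57629224, -0.09948465,  0.08609188]), np.float64(0.0004154083792071117))
(array([0.58711368, 0.00434453, 0.06492305]), np.float64(0.0012727578673158025))
(array([0.59892008, 0.10852467, 0.09900375]), np.float64(0.0010258292412565887))
the job is handed in; nothing more can be done
```

I changed the box over: I pulled the square cap up to its stop, then pushed the large round cap all the way down with closed fingertips. The job was handed in at about 9.8 s, with the arm clear of everything.

| Cap | Centre height before | Centre height after | Force at stop |
|---|---|---|---|
| Square | 68.5 mm | 99 mm | 16 N when pulled up |
| Large round | 92 mm | 65 mm | 16.5 N when pushed down |
| Small round | 86.0 mm | 86.1 mm | not touched |

Heights are of each cap's mid-point above the bench, triangulated from the two fixed cameras. They put the final lifts at about 34 mm for the square cap and 0 mm for the large round one. The small cap shifted by less than 1 mm in the measurement. No check failed or disagreed, but the hand-in reports no verdict.

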